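Hold the hidden bolt head behind the chassis bracket

TASK

On the open equipment chassis a nut runner, lying on the robot's side of the upright bracket, is slowly turning a nut, but the bolt only goes round with it. Reach down from above into the narrow gap between the bracket and the row of circuit cards, grip the head of that bolt between the fingers and hold it from turning so that the nut can pull tight; leave the other, idle bolt alone. Do not lean on the cards or push about the loose things in and beside the chassis, and finish while still gripping the head, with the bolt stopped.

Things in the scene. Friction and masses are not known exactly. Their poses are not given: they have to be found in the camera images.
- bolt_head (a point): centre of the head of the bolt to hold: plain steel hexagon, 22 mm across flats (25.4 over corners), 14 mm thick, axis level (chassis x), 50 mm above the work surface. It stands behind the bracket on a 17 mm white bush (22 mm diameter) and 2 mm washer: its centre is 26 mm from the bracket's far face. The point stays in place as the bolt turns. The runner is on the same axis before the bracket
- bolt (a joint): angle of that bolt, rad, growing; at 0 and every 1.047 two flats stand upright, facing chassis +y and -y, where fingers closing along chassis y meet them. Left alone it turns at about 0.25 rad/s, driven by about 0.1 N m through a slipping drive. Gripped on its flats (fingers 22 mm apart) it stops at once; gripped near its corners (24 to 25 mm apart) it may stop or creep on slowly
- chassis: fixed sheet-steel tray, 360 (x) by 420 (y) mm, rim 22 mm high; origin on the work surface under its middle, z up, x from runner to cards. Bracket: upright plate, x -3 to 0 mm, y -130 to 130 mm, top edge 85 mm above the work surface. Behind it is the open gap, x 0 to 62 mm, floor 3 mm above the work surface, empty but for the two bolt ends
- cards: row of 11 fragile circuit cards standing in the chassis, each in the chassis x-z plane, 30 mm apart, y -150 to 150 mm, x 62 to 150 mm, with white ejectors to 85 mm above the work surface, on white rails (x from 63 mm). Origin and axes are those of the chassis
- idle_head (a point): centre of the head of the idle bolt, same shape, size, height and mounting, in the other slot of the bracket, 100 to 140 mm from the first along the chassis y axis, on either side; it has a nut but no runner on the near side and does not turn
- runner: the nut runner with its bolt: grey inline power tool, 44 mm diameter, lying along chassis x on two saddles, axis 50 mm above the work surface, from 161 mm before the bracket up to it, ending in a turning socket. Origin on the work surface under the bolt axis, in the plane of the bracket's far face. Fixed; may be at either slot
- idle_bolt: the idle bolt with bush and nut, fixed; origin on the work surface under its axis in the plane of the bracket's far face
- bush: loose white plastic bush, 18 mm diameter, 24 mm high, standing on the tray on the near side of the bracket; origin under its middle
- jar: loose small jar, 40 mm diameter, 45 mm high, standing on the tray on the near side of the bracket, towards its left rim; origin under its middle
- screwdriver: loose screwdriver on the bench to the right of the chassis
- spool: loose small grey spool, 50 mm diameter, 42 mm high, standing on the tray on the near side of the bracket, towards its right rim; origin under its middle
- parts_tray: loose open grey parts tray 140 x 80 x 30 mm on the bench to the left; origin under its middle
Not all that is in view belongs to the job. What is shaped like the runner but orange or purple is not meant.

How it is judged:
By the outcome, as a careful person would: the job done as asked, in the order asked, and still so for the second after the job is handed in, while the arm keeps its last pose, push and grip.
It also fails if it takes over 38 s, if anything falls off the work surface, if the arm or the gripper's body presses on something with over 40 N, if the wrist force passes 120 N, or if a joint passes its speed limit or range.

ROBOT

A 6-joint arm with a two-finger parallel gripper is mounted at the origin on the work surface. World frame = base frame: x ahead of the robot, y to its left, z up, the work surface at z = 0. Lengths are in m, angles in rad, forces in N, time in s.
With the tool pointing down it reaches from about 0.375 to 0.9 m from the base axis. Payload 3.1 kg.
Tool frame: the origin (TCP) lies on the centre line of the jaws, within the pads' length; the fingertips stand env.finger_overhang ahead of it and the grasp point (between the pads) lies 5 mm behind it (env.finger_overhang is the distance from the TCP to the fingertips, in m); z points along the fingers, y is the direction in which the jaws open and shut (so a half turn about z gives the same grasp; the last joint's range is limited). The gripper opens to 85 mm and grips with 20 to 120 N. Pads are 22 mm wide; open, the fingers measure 114 mm over their backs; the gripper's body (76 mm by 85 mm) begins 54 mm behind the grasp point. The pads swing forward as they close: fully open they stand 13 mm farther back than shut.
Start: joints at [-1.298, 0.527, 1.433, -0, 1.181, -0.178], TCP at [0.272, -0.563, 0.245] pointing down, gripper open.
Joint ranges: [-3.08, 3.08], [-0.75, 2.2], [0.22, 2.44], [-1.43, 4.57], [0, 2.65], [-2.85, 2.85]. Speed limits (rad/s): [2.79, 2.79, 3.14, 3.14, 3.14, 3.14].

INTERFACE

Orientations are given as a unit quaternion [x, y, z, w].
In Python, from station import status, eyes, env gives the robot as it stands.
- The arm moves only by the tool send_rows, never from a script. Its argument "series" is a list of rows, each a list of 4 numbers: the shift along the tool's x, y, z in m, then the turn about the tool's z in rad. In form: [[dx, dy, dz, yaw], ...]. A call has 1 to 10 rows; each row shifts and turns the commanded pose from where the row before left it, along the tool's axes as they then stand; what a row does not reach is not made up. A row lasts 1/12 s, in which the tool goes at most 41.7 mm and 7.16 degrees, less where a joint would pass 70% of its speed; a pose out of reach is approached as far as the arm can. A call is refused whole if a number of a shift passes 0.0417 or a number of a turn 0.125, either way. A call with a gripper value outside its range is refused whole. "grip" is the gripper command: -1 is fully open, 1 is shut, values between are in proportion, set as the call begins (left out, the last holds). The fingers move at their own pace and stop on an object; "squeeze" is the grip in N (left out, the last holds). Time passes only in rows, so rows that do not move let the fingers close. It gives the time, the measured TCP pose, the force and the opening at its end, in the units of the state.
- status.get_obs(): the state, without advancing time (a new reading comes with each control period).
- eyes.camera(name): name is "scene" or "top" or "wrist"; returns a dict with "color" (400x640x3 uint8, red, green, blue), "range_z" (400x640 float32, m along the optical axis (not along the pixel's ray), 0 where there is no reading), "fovy" (degrees; the focal length in pixels is half the picture's height over the tangent of half this angle, whatever the lens; pixels are square), "cx", "cy" (the principal point, pixels), "k1" (the pictures are not rectified: a ray, as slopes to the right and down, at radius r is drawn at 1 + k1 r^2 times it, then the intrinsics apply), "T" (4x4, takes a point from camera to world coordinates). Camera axes: x right, y down, z forward; pixel columns grow to the right and rows downward; lengths in m; the calibration is good to about 2 mm. A picture is of the moment at which its call begins.
- env.finish_job(): hands the job in, once; it reports no verdict.
The state is a dict: "time": time; "qpos": joint angles; "qvel": joint speeds; "joint_efforts": joint torques, N m; "tool_pos": TCP position; "orientation": TCP orientation; "ft_force": force on the tool from outside, world axes, zero at the start; "wrist_torque": the same for the moment, N m; "finger_gap": opening from 0.0 (shut) to 1.0 (fully open).
Only numpy, scipy, OpenCV 4.12 (cv2) and the standard library are available. Lean on these libraries where they do the work, as an engineer would, in place of code of your own. Each camera call takes 0.05 s, during which the arm holds its last target. There are 200 camera calls.

## Working session

There is one attempt and no reset: what is moved stays moved. The work goes in short steps, Python scripts to look and compute and a tool call to move; the robot and the scene stay as the last step left them, time stands still between calls to the robot, and variables do not carry over. Pictures are saved under pics/ and viewed, about 8 in all and at most 12, crops included, and the job is handed in when it is done.

Besides the shell and the picture viewer there is one more tool, called as name([rows], argument=value, ...), one row to a line, values as JSON. send_rows: Moves the arm, as the interface text tells. Its arguments: {"type":"object","properties":{"series":{"type":"array","items":{"type":"array","items":{"type":"number"}}},"grip":{"type":"number"},"squeeze":{"type":"number"}},"required":["series"]}

```bash
mkdir -p pics; cat > h.py <<'E'
import numpy as np, cv2
from station import status, eyes, env
def K(c):
    f=200/np.tan(np.radians(c["fovy"])/2); return np.array([[f,0,c["cx"]],[0,f,c["cy"]],[0,0,1.]])
def rays(c,uv):
    # slopes undistorted by iteration
    k=K(c); d=(np.asarray(uv,float)-[k[0,2],k[1,2]])/k[0,0]; s=d.copy()
    for _ in range(20): s=d/(1+c["k1"]*(s**2).sum(-1,keepdims=True))
    return s
def cloud(c):
    u,v=np.meshgrid(np.arange(640),np.arange(400)); s=rays(c,np.stack([u,v],-1))
    z=c["range_z"][...,None]; p=np.concatenate([s*z,z],-1); T=c["T"]
    return p@T[:3,:3].T+T[:3,3]
def at_z(c,uv,z):
    s=rays(c,np.array([uv]))[0]; d=c["T"][:3,:3]@np.array([*s,1]); o=c["T"][:3,3]
    return o+d*(z-o[2])/d[2]
def proj(c,P):
    P=np.atleast_2d(P); T=c["T"]; q=(P-T[:3,3])@T[:3,:3]; s=q[:,:2]/q[:,2:]
    s=s*(1+c["k1"]*(s**2).sum(1,keepdims=True)); k=K(c); return s*k[0,0]+[k[0,2],k[1,2]]
def save(n,img,s=1):
    cv2.imwrite("pics/"+n,cv2.resize(img[...,::-1],None,fx=s,fy=s,interpolation=cv2.INTER_CUBIC))
E
python3 - <<'E'
from h import *
print(env.finger_overhang, status.get_obs())
a=eyes.camera("top"); b=eyes.camera("scene")
import pickle; pickle.dump((a,b),open("c.pkl","wb"))
for c in (a,b): print(c["fovy"],c["cx"],c["cy"],c["k1"],c["T"].round(3).tolist())
save("top.png",a["color"],1.25); save("scene.png",b["color"],1.25)
E
```

```text
0.014 {'time': 0.0, 'qpos': array([-1.29850438e+00,  5.28496334e-01,  1.43389822e+00, -2.50345392e-05,
        1.18138678e+00, -1.78446917e-01]), 'qvel': array([ 0.0008314 , -0.00262194, -0.00098692, -0.00051671, -0.0007723 ,
        0.00031556]), 'joint_efforts': array([-1.64060224e-03, -4.42358887e+01, -1.78024846e+01, -2.54087954e-04,
        8.36983061e-03, -1.68095971e-05]), 'tool_pos': array([ 0.27213311, -0.56188615,  0.24431634]), 'orientation': array([ 9.74709970e-01,  2.23470977e-01, -6.28924484e-05, -1.09259062e-03]), 'ft_force': array([ 0.15966422, -1.12162423, -0.28715903]), 'wrist_torque': array([ 0.02961697,  0.02052885, -0.02946435]), 'finger_gap': 0.9995015832107657}
54.36403781922506 327.11209525867275 194.09336927116482 0.026909926806069937 [[0.024, -0.983, 0.183, 0.408], [-1.0, -0.026, -0.009, 0.006], [0.013, -0.183, -0.983, 1.143], [0.0, 0.0, 0.0, 1.0]]
52.0515582496583 328.5018249883724 200.98772069859973 -0.0845306508255316 [[-0.307, 0.581, -0.754, 1.587], [0.952, 0.199, -0.234, 0.303], [0.014, -0.789, -0.614, 0.868], [0.0, 0.0, 0.0, 1.0]]
```

View pics/top.png

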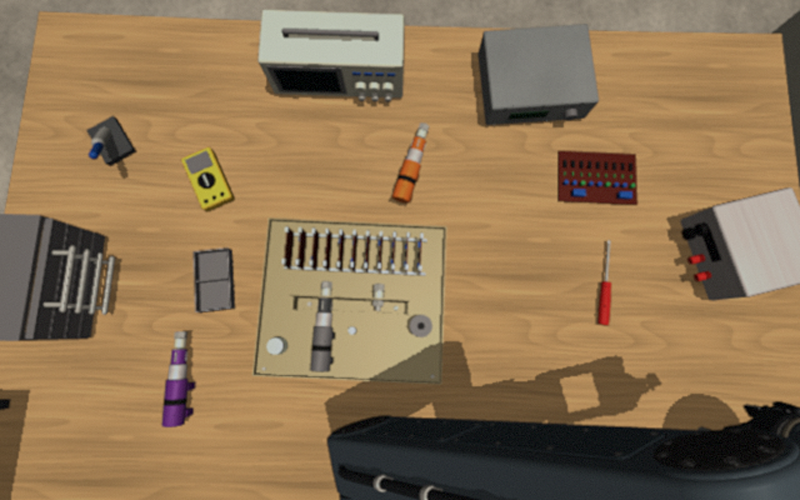

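View pics/scene.png

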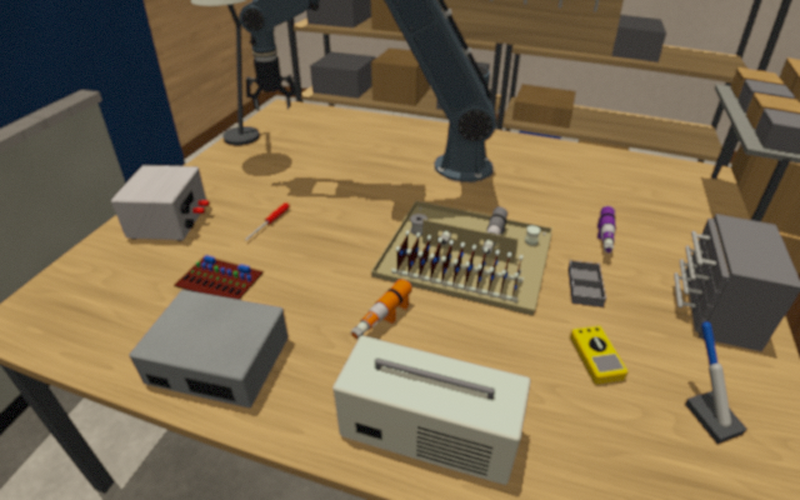

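The top picture shows the grey runner at (322,340) with its bolt end at (326,288), behind the bracket. The idle bolt is at (378,290). The orange (410,165) and purple (177,380) tools lie outside the chassis, so they are not meant. I'll fit the chassis and confirm in a crop.

```bash
python3 - <<'E'
from h import *
import pickle; a,b=pickle.load(open("c.pkl","rb"))
for uv in [(270,220),(445,228),(441,382),(255,374)]:
    print("corner",at_z(a,np.array(uv)/1.25,.022).round(4))
P=cloud(a); 
# points high (78-90mm) in chassis area = bracket top + ejectors
u0,v0,u1,v1=200,170,360,305
m=np.zeros((400,640),bool); m[v0:v1,u0:u1]=1
reg=P[m&(P[...,2]>.076)&(P[...,2]<.1)]
print(len(reg))
im=a["color"][v0-5:v1+0,u0:u1].copy()
save("crop.png",im,5)
vv,uu=np.where(m&(P[...,2]>.06)&(P[...,2]<.095)&(np.arange(400)[:,None]>228)); 
Q=P[vv,uu]; print(np.c_[uu,vv,(Q*1000).round()][::6].astype(int).tolist()[:60])
E
```

```text
corner [0.662  0.3231 0.022 ]
corner [ 0.6539 -0.0886  0.022 ]
corner [ 0.3036 -0.0831  0.022 ]
corner [0.3121 0.329  0.022 ]
531
[[260, 229, 506, 179, 63], [305, 229, 509, 55, 62], [303, 230, 506, 60, 61], [259, 232, 498, 182, 61], [302, 232, 500, 63, 64], [258, 234, 492, 184, 62], [259, 235, 489, 181, 61], [233, 236, 483, 247, 85], [239, 236, 484, 231, 85], [245, 236, 484, 215, 83], [251, 236, 484, 198, 88], [302, 236, 489, 63, 64], [242, 237, 483, 227, 65], [248, 237, 482, 208, 76], [254, 237, 482, 191, 86], [260, 237, 482, 175, 85], [266, 237, 483, 158, 86], [273, 237, 483, 140, 84], [260, 238, 481, 178, 65], [267, 238, 481, 157, 71], [273, 238, 480, 139, 85], [279, 238, 481, 123, 88], [285, 238, 481, 107, 85], [291, 238, 482, 91, 82], [297, 238, 482, 75, 82], [258, 239, 478, 183, 64], [264, 239, 479, 167, 61], [288, 239, 480, 100, 72], [294, 239, 479, 83, 86], [300, 239, 480, 67, 84], [306, 239, 480, 50, 84], [312, 239, 480, 34, 86], [318, 239, 481, 18, 86], [261, 240, 476, 175, 65], [305, 240, 479, 54, 62], [311, 240, 478, 37, 75], [317, 240, 478, 21, 85], [323, 240, 478, 4, 88], [257, 241, 473, 186, 63], [263, 241, 473, 169, 62], [257, 242, 470, 185, 63], [263, 242, 470, 169, 63], [257, 243, 467, 185, 65], [301, 243, 470, 65, 62], [260, 244, 465, 177, 64], [256, 245, 462, 188, 62], [262, 245, 462, 171, 64], [260, 246, 459, 176, 67], [257, 247, 456, 184, 65], [263, 247, 457, 169, 62], [261, 248, 454, 174, 61], [259, 249, 451, 179, 64], [257, 250, 448, 184, 66], [263, 250, 449, 168, 62], [258, 251, 446, 181, 64], [264, 251, 446, 165, 63], [258, 252, 443, 181, 64], [253, 253, 440, 195, 62], [259, 253, 440, 178, 67], [254, 254, 437, 191, 65]]
```

View pics/crop.png

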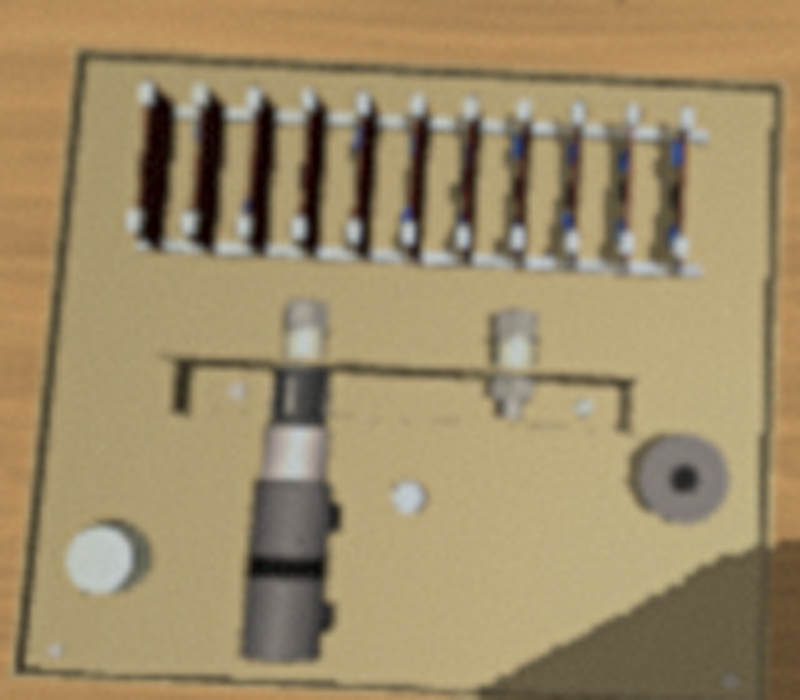

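The crop confirms it. The grey runner in the chassis leads through the bracket to a white bush and bolt head at crop (306,312). The idle bolt at (515,325) has only a nut on the near side. The chassis yaw is about -0.02 rad and its origin about (0.482, 0.12).

```bash
python3 - <<'E'
from h import *
import pickle; a,b=pickle.load(open("c.pkl","rb"))
for n,p in (("head",(306,312)),("bush",(304,343)),("runner",(288,540)),("idle",(515,323)),("socket",(302,395))):
    print(n,at_z(a,[200+p[0]/5-.4,165+p[1]/5-.4],.060).round(4))
P=cloud(a)
# bracket top line
m=np.zeros((400,640),bool); m[232:243,230:330]=1
Q=P[m&(abs(P[...,2]-.085)<.004)]; f=np.polyfit(Q[:,1],Q[:,0],1); print(len(Q),f,Q[:,1].min(),Q[:,1].max())
print("bracket x at .173", np.polyval(f,.173))
m[:]=0;m[220:232,252:272]=1; Q=P[m&(P[...,2]>.045)&(P[...,2]<.07)];print(len(Q),np.median(Q,0),Q.max(0),Q.min(0))
E
```

```text
head [0.5117 0.1779 0.06  ]
bush [0.4946 0.178  0.06  ]
runner [0.3877 0.1806 0.06  ]
idle [0.5085 0.0617 0.06  ]
socket [0.466  0.1775 0.06  ]
110 [0.02253252 0.47871345] -0.003787308787084535 0.25315699880575604
bracket x at .173 0.4826115717539591
58 [0.50894867 0.17698603 0.05895411] [0.51765771 0.19022769 0.06481993] [0.50043336 0.1664185  0.04510617]
```

send_rows([
  [0,0,0,0.118],
  [0,0,0,0.118],
  [0,0,0,0.118],
  [0,0,0,0.118],
], grip=-1)

```text
time: 0.43
tool_pos: [0.2722, -0.5621, 0.2447]
orientation: [1.0, -0.014, -0.0, -0.001]
ft_force: [0.4, 1.0, -1.0]
finger_gap: 1.003
```

send_rows([
  [0.01,-0.034,0,-0.006],
  [0.01,-0.034,0,0],
  [0.01,-0.034,0,0],
  [0.01,-0.034,0,0],
  [0.01,-0.034,0,0],
  [0.01,-0.034,0,0],
  [0.01,-0.034,0,0],
  [0.01,-0.034,0,0],
  [0.01,-0.034,0,0],
  [0.01,-0.034,0,0],
])

```text
time: 1.27
tool_pos: [0.3776, -0.2223, 0.2451]
orientation: [1.0, -0.008, -0.0, -0.0]
ft_force: [0.9, 0.2, -0.5]
finger_gap: 0.996
```

send_rows([
  [0.01,-0.034,0,0],
  [0.01,-0.034,0,0],
  [0.01,-0.034,0,0],
  [0.01,-0.034,0,0],
  [0.01,-0.034,0,0],
  [0.01,-0.034,0,0],
  [0.01,-0.034,0,0],
  [0.01,-0.034,0,0],
  [0.01,-0.034,0,0],
  [0.01,-0.034,0,0],
])

```text
time: 2.1
tool_pos: [0.4827, 0.1162, 0.2451]
orientation: [1.0, -0.007, -0.0, 0.0]
ft_force: [1.0, -2.1, 1.1]
finger_gap: 0.999
```

send_rows([
  [0.01,-0.034,0,0],
  [0.01,-0.034,-0.01,0],
  [0,0,0,0],
  [0,0,0,0],
  [0,0,0,0],
])

```text
time: 2.52
tool_pos: [0.503, 0.1816, 0.2547]
orientation: [1.0, -0.007, -0.001, 0.0]
ft_force: [-0.6, 0.9, -0.3]
finger_gap: 1.001
```

```bash
python3 - <<'E'
from h import *
o=status.get_obs(); print(o["tool_pos"],o["orientation"],o["qpos"].round(3),o["ft_force"].round(1))
c=eyes.camera("wrist"); import pickle; pickle.dump(c,open("w1.pkl","wb"))
print(c["T"].round(3).tolist(),c["fovy"])
im=c["color"].copy()
for p,col in (([.5095,.177,.05],(255,0,0)),([*o["tool_pos"][:2],.05],(0,255,0))):
    q=proj(c,np.array(p))[0]; print(q); cv2.circle(im,tuple(int(x) for x in q),3,col,1)
save("w1.png",im,1.25)
E
```

```text
[0.50303538 0.18163804 0.25473299] [ 9.99973443e-01 -7.22256092e-03 -8.76533106e-04  4.23166579e-04] [ 1.380e-01  3.950e-01  1.646e+00 -1.000e-03  1.102e+00  1.723e+00] [-0.6  0.9 -0.3]
[[-0.014, -0.964, -0.264, 0.569], [-1.0, 0.013, 0.004, 0.182], [-0.001, 0.265, -0.964, 0.384], [0.0, 0.0, 0.0, 1.0]] 66.66040125688517
[328.64219487 170.95948107]
[324.53660585 176.74761812]
```

View pics/w1.png

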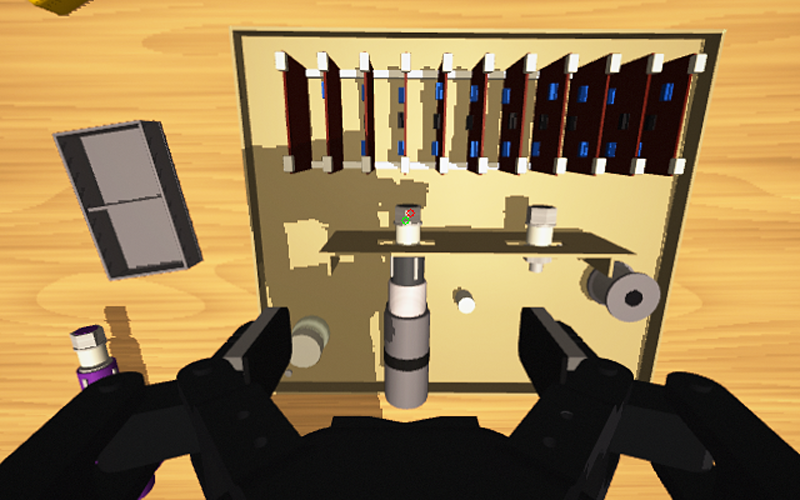

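The wrist view shows the head at (407,213), clear of the bracket edge at row 235, with the idle head at (541,215) and the red mark on the head to be held. I'll refine its position from depth.

```bash
python3 - <<'E'
from h import *
import pickle; c=pickle.load(open("w1.pkl","rb")); P=cloud(c)
def box(u0,u1,v0,v1,z0,z1):
    s=P[v0:v1,u0:u1].reshape(-1,3); return s[(s[:,2]>z0)&(s[:,2]<z1)]
h=box(305,350,155,196,.045,.08); print("boltend",len(h),h.min(0),h.max(0),np.median(h,0))
hd=h[h[:,0]>.504]; print("head y", np.percentile(hd[:,1],[1,50,99]), "x",np.percentile(h[:,0],[1,99]),"z",np.percentile(hd[:,2],[1,50,99]))
i=box(410,455,155,196,.045,.08); i=i[i[:,0]>.50]; print("idle",np.percentile(i[:,1],[1,50,99]),np.percentile(i[:,0],99))
b=box(250,520,175,210,.0815,.089); f=np.polyfit(b[:,1],b[:,0],1); print("bracket",len(b),f,np.percentile(b[:,1],[0.5,99.5]),np.percentile(b[:,2],50),"res",np.percentile(b[:,0]-np.polyval(f,b[:,1]),[1,99]),"x@.177",np.polyval(f,.177))
e=box(215,570,120,142,.079,.09); f=np.polyfit(e[:,1],e[:,0],1); r=e[:,0]-np.polyval(f,e[:,1]);print("eject near",len(e),f,np.percentile(r,[2,98]),np.polyval(f,.177))
r=box(305,350,245,325,.06,.09);f=np.polyfit(r[:,0],r[:,1],1); print("runner y fit",f,np.polyval(f,.51))
E
```

```text
boltend 686 [0.48335697 0.15385381 0.04559191] [0.51827333 0.20334165 0.0644476 ] [0.50279829 0.18007666 0.05971287]
head y [0.16874889 0.18003346 0.19088067] x [0.48397678 0.5180987 ] z [0.04691512 0.05945235 0.06320811]
idle [0.05154701 0.06535016 0.07442913] 0.5156653009115293
bracket 970 [0.02158688 0.47947338] [-0.00514022  0.25176069] 0.08497805048162826 res [-0.00201669  0.00154142] x@.177 0.48329425735292025
eject near 1251 [0.02258174 0.55045416] [-0.00571949  0.00567882] 0.5544511319843436
runner y fit [-0.02026     0.19055512] 0.18022251989748836
```

send_rows([
  [0.004,0.001,0.015,0.007],
  [0.004,0.001,0.015,0],
  [0,0,0.015,0],
  [0,0,0.015,0],
  [0,0,0.015,0],
  [0,0,0.015,0],
  [0,0,0.015,0],
  [0,0,0.015,0],
  [0,0,0,0],
  [0,0,0,0],
])

```text
time: 3.4
tool_pos: [0.511, 0.1783, 0.1347]
orientation: [1.0, -0.012, -0.001, 0.0]
ft_force: [-0.2, 0.2, 0.3]
finger_gap: 1.003
```

```bash
python3 - <<'E'
from h import *
o=status.get_obs(); print(o["time"],o["tool_pos"],o["orientation"].round(4),o["ft_force"].round(1))
c=eyes.camera("wrist"); P=cloud(c); R=c["T"]
im=c["color"].copy()
q=proj(c,np.array([.511,.1795,.05]))[0]; print(q); cv2.circle(im,tuple(int(x) for x in q),3,(255,0,0),1)
save("w2.png",im,1.25)
h=P.reshape(-1,3); s=h[(abs(h[:,0]-.511)<.008)&(abs(h[:,1]-.18)<.02)&(h[:,2]>.045)&(h[:,2]<.07)]
print(len(s),np.percentile(s,[1,50,99],axis=0) if len(s) else 0)
s=h[(abs(h[:,0]-.505)<.03)&(abs(h[:,1]-.18)<.015)&(h[:,2]>.05)&(h[:,2]<.07)]; print("x",np.percentile(s[:,0],[1,99]))
b=h[(abs(h[:,2]-.085)<.003)&(abs(h[:,0]-.483)<.01)&(abs(h[:,1]-.18)<.08)]; f=np.polyfit(b[:,1],b[:,0],1); print(len(b),f,np.polyval(f,.18))
E
```

```text
3.4 [0.510958   0.17834227 0.13469905] [ 9.999e-01 -1.220e-02 -1.500e-03  3.000e-04] [-0.2  0.2  0.3]
[323.35906482 208.34669411]
841 [[0.50313772 0.16824442 0.04621218]
 [0.5119493  0.17960561 0.05924263]
 [0.51826827 0.1910176  0.06372785]]
x [0.48376024 0.51811893]
1271 [0.02167823 0.47935063] 0.4832527168888972
```

View pics/w2.png

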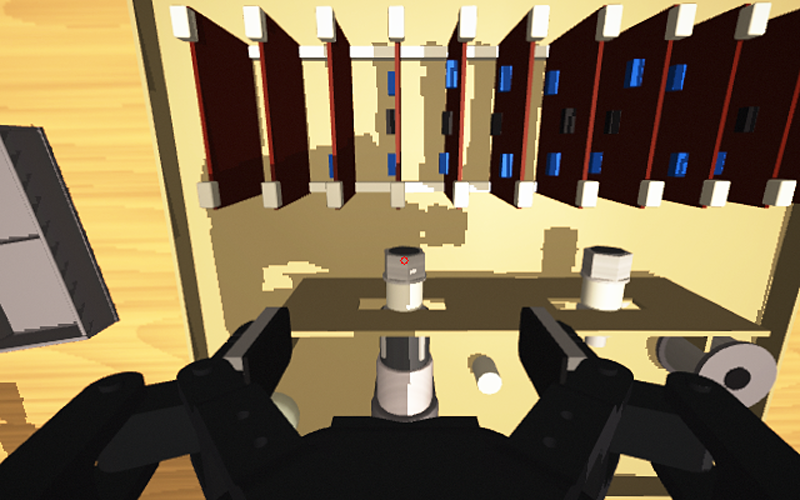

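The red mark sits on the driven head at (404,260), and the path down between the bracket and the cards is clear. Descending.

send_rows([
  [0,-0.001,0.012,0],
  [0,0,0.012,0],
  [0,0,0.012,0],
  [0,0,0.012,0],
  [0,0,0.012,0],
  [0,0,0.012,0],
  [0,0,0.012,0],
  [0,0,0.006,0],
  [0,0,0,0],
  [0,0,0,0],
])

```text
time: 4.28
tool_pos: [0.5123, 0.1807, 0.0459]
orientation: [1.0, -0.011, 0.0, -0.0]
ft_force: [0.3, -0.7, -0.3]
finger_gap: 0.999
```

```bash
cat > ph.py <<'E'
from h import *
def phase(c):
    # fit hexagon surface height z(y) seen from above on head
    h=cloud(c)[:,:].reshape(-1,3); s=h[(h[:,0]>.506)&(h[:,0]<.5165)&(abs(h[:,1]-.1796)<.014)&(h[:,2]>.047)&(h[:,2]<.07)]
    best=[]
    a=np.arange(6)*np.pi/3
    for phi in np.arange(0,np.pi/3,.02):
        for y0 in np.arange(.177,.1825,.0005):
          for z0 in (.049,.05,.051):
            y=s[:,1]-y0; z=s[:,2]-z0
            r=np.max(np.cos(a+phi)[:,None]*y+np.sin(a+phi)[:,None]*z,axis=0)-.011
            best.append((np.median(abs(r)),phi,y0,z0))
    return len(s),min(best)
E
python3 - <<'E'
from ph import *
o=status.get_obs(); print(o["time"],o["tool_pos"],o["orientation"].round(4),o["ft_force"].round(1))
c=eyes.camera("wrist"); save("w3.png",c["color"],1.25); print(phase(c))
E
```

```text
4.2833 [0.51232359 0.18067614 0.04592645] [ 9.999e-01 -1.120e-02  4.000e-04 -1.000e-04] [ 0.3 -0.7 -0.3]
(1224, (np.float64(0.00034155537708382543), np.float64(0.36), np.float64(0.1795), 0.05))
```

View pics/w3.png

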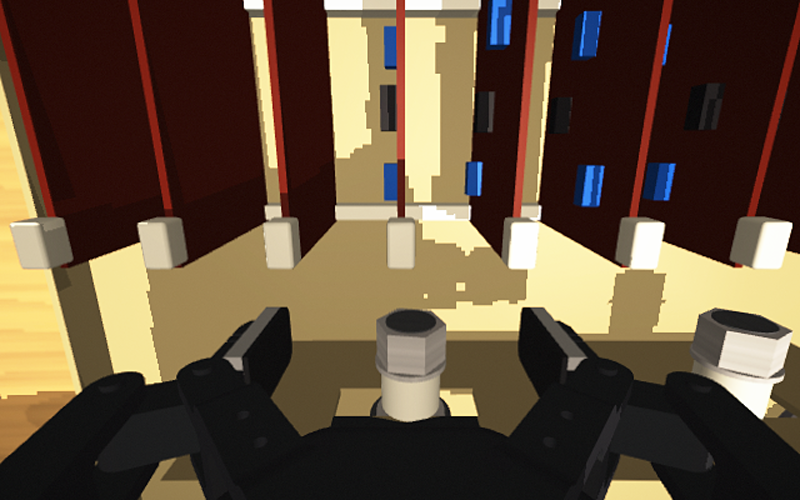

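The fingers stand either side of the head at (411,345), centred and clear of the bracket and cards. I'll close part way to about 33 mm, then track the phase.

send_rows([
  [0,0.001,0.001,0],
  [0,0,0,0],
  [0,0,0,0],
  [0,0,0,0],
  [0,0,0,0],
  [0,0,0,0],
  [0,0,0,0],
  [0,0,0,0],
], grip=0.22, squeeze=70)

```text
time: 5.0
tool_pos: [0.5118, 0.1799, 0.0443]
orientation: [1.0, -0.011, -0.0, 0.0]
ft_force: [0.3, -0.4, 0.2]
finger_gap: 0.388
```

```bash
python3 - <<'E'
from ph import *
o=status.get_obs(); print(o["time"],o["tool_pos"],o["finger_gap"],o["ft_force"].round(1))
c=eyes.camera("wrist"); print(phase(c))
E
```

```text
5.0 [0.51179161 0.17986638 0.04428716] 0.3883315765120632 [ 0.3 -0.4  0.2]
(1257, (np.float64(0.0003113430958654531), np.float64(0.56), np.float64(0.1795), 0.05))
```

send_rows([
  [0,0,0,0],
  [0,0,0,0],
  [0,0,0,0],
  [0,0,0,0],
  [0,0,0,0],
  [0,0,0,0],
  [0,0,0,0],
  [0,0,0,0],
  [0,0,0,0],
  [0,0,0,0],
])

```text
time: 5.88
tool_pos: [0.5118, 0.1798, 0.0443]
orientation: [1.0, -0.011, -0.0, -0.0]
ft_force: [0.4, 0.4, -0.6]
finger_gap: 0.394
```

send_rows([
  [0,0,0,0],
  [0,0,0,0],
  [0,0,0,0],
  [0,0,0,0],
  [0,0,0,0],
  [0,0,0,0],
])

```text
time: 6.38
tool_pos: [0.5118, 0.1798, 0.0443]
orientation: [1.0, -0.011, -0.0, 0.0]
ft_force: [0.3, -0.2, 0.7]
finger_gap: 0.39
```

```bash
python3 - <<'E'
from ph import *
print(status.get_obs()["time"]); print(phase(eyes.camera("wrist")))
E
```

```text
6.3833
(1196, (np.float64(0.0003916569728909178), np.float64(0.9), np.float64(0.1795), 0.05))
```

send_rows([
  [0,0,0,0],
  [0,0,0,0],
  [0,0,0,0],
  [0,0,0,0],
])

```text
time: 6.77
tool_pos: [0.5118, 0.1798, 0.0443]
orientation: [1.0, -0.011, -0.0, 0.0]
ft_force: [0.8, 0.6, 0.7]
finger_gap: 0.387
```

send_rows([
  [0,0,0,0],
  [0,0,0,0],
  [0,0,0,0],
  [0,0,0,0],
  [0,0,0,0],
  [0,0,0,0],
], grip=1, squeeze=70)

```text
time: 7.27
tool_pos: [0.5118, 0.1787, 0.0447]
orientation: [1.0, -0.01, -0.0, 0.001]
ft_force: [1.1, -5.6, 3.1]
finger_gap: 0.252
```

```bash
python3 - <<'E'
from ph import *
o=status.get_obs(); print(o["time"],o["tool_pos"],o["finger_gap"]*85,o["ft_force"].round(1),o["wrist_torque"].round(2))
c=eyes.camera("wrist"); print(phase(c)); save("w4.png",c["color"],1.25)
E
```

```text
7.2667 [0.5117833  0.17874334 0.04465156] 21.4420706527998 [ 1.1 -5.6  3.1] [-0.85  0.11  0.06]
(1449, (np.float64(0.0005408199117722355), np.float64(1.0), np.float64(0.1795), 0.05))
```

View pics/w4.png

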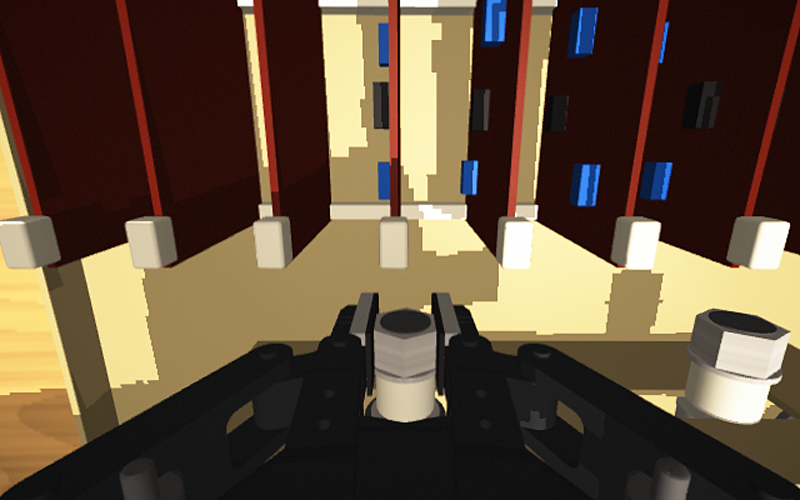

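The pads are flat on the head at (405,345), opening about 21.4 to 22 mm. I'll relieve the small side load and check the bolt stays stopped.

send_rows([
  [0,0.001,0,0],
  [0,0,0,0],
  [0,0,0,0],
  [0,0,0,0],
  [0,0,0,0],
  [0,0,0,0],
  [0,0,0,0],
  [0,0,0,0],
  [0,0,0,0],
  [0,0,0,0],
])

```text
time: 8.15
tool_pos: [0.5118, 0.1787, 0.0446]
orientation: [1.0, -0.011, 0.0, 0.0]
ft_force: [-1.8, -2.4, 5.6]
finger_gap: 0.252
```

send_rows([
  [0,0,0,0],
  [0,0,0,0],
  [0,0,0,0],
  [0,0,0,0],
  [0,0,0,0],
  [0,0,0,0],
  [0,0,0,0],
  [0,0,0,0],
  [0,0,0,0],
  [0,0,0,0],
])

```text
time: 8.98
tool_pos: [0.5118, 0.1787, 0.0446]
orientation: [1.0, -0.011, 0.0, 0.0]
ft_force: [-0.4, -2.9, 5.4]
finger_gap: 0.248
```

send_rows([
  [0,0,0,0],
  [0,0,0,0],
  [0,0,0,0],
  [0,0,0,0],
  [0,0,0,0],
  [0,0,0,0],
  [0,0,0,0],
  [0,0,0,0],
  [0,0,0,0],
  [0,0,0,0],
])

```text
time: 9.82
tool_pos: [0.5118, 0.1787, 0.0446]
orientation: [1.0, -0.011, 0.0, 0.0]
ft_force: [-0.8, -2.2, 5.8]
finger_gap: 0.246
```

```bash
python3 - <<'E'
from ph import *
o=status.get_obs(); print(o["time"],o["tool_pos"],o["finger_gap"]*85,o["ft_force"].round(1),o["wrist_torque"].round(2))
c=eyes.camera("wrist"); print(phase(c)); save("w5.png",c["color"][200:360,240:420],4)
E
```

```text
9.8167 [0.51178387 0.17871127 0.044643  ] 20.938133453871757 [-0.8 -2.2  5.8] [-0.35  0.24  0.04]
(1480, (np.float64(0.0005740634281750394), np.float64(1.04), np.float64(0.1795), 0.05))
```

View pics/w5.png

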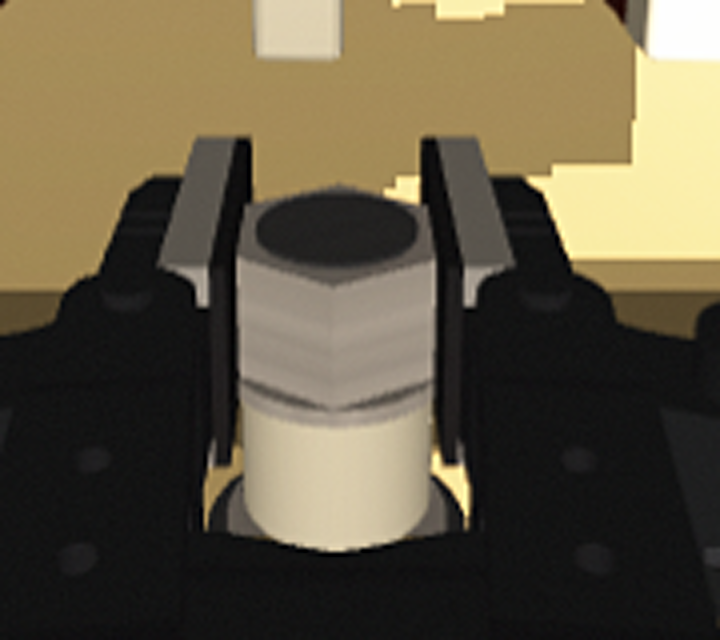

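The head sits flat between both pads with a corner straight up at (335,280), and the phase is constant. I'll hold a little longer for the nut, then hand in.

send_rows([
  [0,0,0,0],
  [0,0,0,0],
  [0,0,0,0],
  [0,0,0,0],
  [0,0,0,0],
  [0,0,0,0],
  [0,0,0,0],
  [0,0,0,0],
  [0,0,0,0],
  [0,0,0,0],
])

```text
time: 10.7
tool_pos: [0.5118, 0.1787, 0.0446]
orientation: [1.0, -0.011, 0.0, 0.0]
ft_force: [-1.5, -2.2, 5.2]
finger_gap: 0.246
```

send_rows([
  [0,0,0,0],
  [0,0,0,0],
  [0,0,0,0],
  [0,0,0,0],
  [0,0,0,0],
  [0,0,0,0],
  [0,0,0,0],
  [0,0,0,0],
  [0,0,0,0],
  [0,0,0,0],
])

```text
time: 11.53
tool_pos: [0.5118, 0.1787, 0.0447]
orientation: [1.0, -0.011, 0.0, 0.0]
ft_force: [-1.0, -2.5, 5.8]
finger_gap: 0.246
```

```bash
python3 - <<'E'
from ph import *
o=status.get_obs(); print(o["time"],o["finger_gap"]*85,o["ft_force"].round(1)); p=phase(eyes.camera("wrist")); print(p)
if abs(p[1][1]-1.03)<.06 or p[1][1]<.03: print(env.finish_job())
E
```

```text
11.5333 20.92940442548188 [-1.  -2.5  5.8]
(1469, (np.float64(0.0005669421213517264), np.float64(1.0), np.float64(0.1795), 0.05))
the job is handed in; nothing more can be done
None
```

I gripped the head of the runner-driven bolt from above, on its two upright flats, with a 70 N squeeze. I handed the job in at 11.6 s with the head still gripped and the bolt stopped.

- **Bolt stopped:** the fitted head angle read 1.00, 1.04 and 1.00 rad over the last 4.3 s, which is no movement beyond measuring noise. Left alone it would have turned about 1.1 rad in that time.
- **Grip:** the finger opening settled at about 21 mm by its own reading. That is 1 mm under the nominal 22 mm, but the close-up picture shows both pads flat on the head.
- **Forces and surroundings:** wrist forces stayed below about 7 N in every reading. In the pictures the gripper was clear of the cards, the bracket and the idle bolt.
- **Disagreement:** the top camera put the head about 2–3 mm off in y compared with the wrist camera. I used the wrist value, and after closing the fingers settled about 1 mm to one side of it.
- **Not checked:** I did not look at the nut itself to see whether it had pulled tight.

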